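# Brace the nut jar in the vise and free its tight lid

## Robot

A 6-joint arm with a two-finger parallel gripper is mounted at the origin on the work surface. World frame = base frame: x ahead of the robot, y to its left, z up, the work surface at z = 0. Lengths are in m, angles in degrees, forces in N, time in s.
With the tool pointing down it reaches from about 0.35 to 0.875 m from the base axis. Payload 4.2 kg.
Tool frame: the origin (TCP) lies midway between the tips of the shut fingers; the grasp point (between the pads) lies 19 mm behind it; y points along the fingers, z is the direction in which the jaws open and shut, and the axes are right-handed (so a half turn about y gives the same grasp; the last joint's range is limited). The gripper opens to 87 mm and grips with 3 to 60 N. Pads are 19 mm wide; open, the fingers measure 117 mm over their backs; the gripper's body (75 mm by 190 mm) begins 51 mm behind the grasp point.
Start: joints at [82.999, 22.042, 0.453, 0, -68.411, -14.817], TCP at [0.232, 0.58, 0.223] pointing down, gripper open.
Joint ranges: [-179.83, 179.83], [-69.29, 118.12], [-61.27, 80.66], [-181.25, 117.63], [-171.15, -9.14], [-177.46, 177.46]. Speed limits (degrees/s): [159.86, 159.86, 180, 180, 180, 180].

## Interface

Orientations are given as [roll, pitch, yaw] about the fixed x, y, z axes, in that order (R = Rz(yaw) Ry(pitch) Rx(roll)).
In Python, from workcell import env gives the robot as it stands. The module is installed in compiled form; this text tells all that it offers. Calls block until the motion is done:
- env.goto(position, orientation): joint-space move of the TCP to a pose.
- env.move_straight(position, rotation=None, rate=0.15, force_limit=None): straight line of the TCP; rotation=None keeps the orientation; rate is the mean speed in m/s. With force_limit (N) it stops when the force on the tool has changed by that much, and returns True; else False.
- env.set_joints(angles): joint-space move.
- env.gripper_to(opening, grasp_force=None): opening from 0.0 (shut) to 1.0 (fully open); grasp_force is the grip in N (None keeps the last); returns when the fingers have stopped.
- env.dwell(seconds).
- env.inverse_kinematics(position, orientation): joint angles nearest the present ones, or None.
- env.read_state(): the state.
- env.grab_frame(name): name is "side" or "top" or "wrist"; returns a dict with "image" (480x640x3 uint8, blue, green, red), "fx", "fy", "cx", "cy" (pixels), "D" ([k1, k2, p1, p2, k3] as OpenCV has them; the pictures are not rectified), "position" and "orientation" of the camera in the world. Camera axes: x right, y up, looking along -z (the intrinsics and any distortion apply to the point x, -y, -z); pixel columns grow to the right and rows downward; lengths in m; the calibration is good to about 2 mm. A picture is of the moment at which its call begins. There is no depth.
A pose or a line that the arm cannot do raises env.Unreachable and nothing moves.
- env.close_job(): hands the job in, once; it reports no verdict.
Trained networks look in a picture, given as the dict that the camera call returned (one of the last four; its "shot" number tells which), for a name from the list of things; names that differ only in an ending like _2 or _b are one class to them, and where a whole thing is asked for, a point or a joint stands for the part that bears it (a point fixed in the world has none). Each returns a list of dicts, best first, with "score" (0 to 1); they miss things now and then, are a little off and sometimes report something else, mostly with a low value. They report only what shows in the picture. A call takes as long as a camera call. They do not tell look-alikes from the thing itself.
- env.search_frame(picture, thing): "xyz" ([x, y, z] in m, in world coordinates, good to about 4 mm: the middle of the surface that is visible of it).
- env.trace(picture, thing): "mask" (480x640 bool, what is visible of it).
The state is a dict: "clock": time; "joint_positions": joint angles; "qvel": joint speeds; "joint_torque": joint torques, N m; "position": TCP position; "tool_rot": TCP orientation; "force": force on the tool from outside, world axes, zero at the start; "wrist_torque": the same for the moment, N m; "opening": opening from 0.0 (shut) to 1.0 (fully open).
Only numpy, scipy, OpenCV 4.12 (cv2) and the standard library are available. Lean on these libraries where they do the work, as an engineer would, in place of code of your own. Each camera call takes 0.05 s, during which the arm holds its last target. There are 200 camera calls.

## Task

Open the square jar of nuts, whose screw lid is too tight to turn while the jar stands loose: stand it upright on the bed of the vise between the two jaws, slide the moving jaw firmly up against it so that it is braced, then unscrew the lid anticlockwise, stop turning as soon as the thread lets go, and lift it straight up. Finish while still holding the lid level just above the jar's open mouth, clear of it, with the jar left braced in the vise; keep the jar upright throughout and leave the other things on the bench alone.

Things in the scene. Friction and masses are not known exactly. Their poses are not given: they have to be found in the camera images.
- jar: the square jar: clear plastic, full of nuts, about 0.45 kg; liftable by its tight lid or its body. Body 64 mm square and 64 mm high, shoulder up to 70 mm, then a round neck; 100 mm tall with the lid on. Origin: centre of its underside; z up, x and y square to its flat sides. Not the round jar with a similar lid that also stands on the bench
- lid: the square jar's black round ribbed screw lid: 64 mm across, 26 mm high, 50 g. Origin: on its axis at the skirt's lower edge; z up. Tight, its origin is 74 mm above the jar's (4 mm above the shoulder) and its x axis along the jar's. Anticlockwise from above it is stiff (0.5 N m), rises up to 3 mm and lets go after 0.95 rad; from there to 1.4 rad it lifts off; turn no further
- vise: the low grey slide-jaw vise bolted to the bench, base 270 x 90 mm. Origin: centre of its underside, on the bench; x along the slide, from the moving jaw to the fixed jaw; z up. Its bed (two flat ways) is 30 mm above the bench, 90 mm wide about y = 0. The fixed jaw's face is at x = +95 mm; both jaws are 100 mm wide, their tops 72 mm above the bench
- jaw (a joint): position of the moving jaw in m: it slides along the vise's +x to close. The gap between the jaws is 110 mm minus this value: 0.046 closes the jaw on the 64 mm jar standing square against the fixed jaw. Dragging on its sprung catch, it slides stiffly either way (about 12 N) and stays where it is left
- jaw_lug (a point): centre of the top of the thumb lug, the block standing on the rear of the moving jaw by which it is slid and can be pinched from above: 14 mm along the slide, 26 mm across, its top 94 mm above the bench, 22 mm above the jaw. The jaw's face is 47 mm ahead along the vise's x, its rear face 9 mm behind. Axes as the vise's
- jar_mouth (a point): centre of the open mouth, at the rim of the jar's neck (43 mm across), 93 mm above the jar's origin; covered by the lid at first. Axes as the jar's. The lid is clear of the jar once its origin is higher than this point
Things that resemble listed ones, but are neither listed nor needed, are in the scene too. What is shaped like the lid but green is not meant.

How it is judged:
By the outcome, as a careful person would: the job done as asked, in the order asked, and still so for the second after the job is handed in, while the arm keeps its last pose, push and grip.
It also fails if it takes over 51 s, if anything falls off the work surface, if the arm or the gripper's body presses on something with over 40 N, if the wrist force passes 120 N, or if a joint passes its speed limit or range.

## Working session

There is one attempt and no reset: what is moved stays moved. The work goes in short steps, each a Python script; the robot and the scene stay as the last script left them, time stands still between calls to the robot, and variables do not carry over. Pictures are saved under pics/ and viewed, about 8 in all and at most 12, crops included, and the job is handed in when it is done.

```bash
mkdir -p pics; ls; cat > h.py <<'E'
import numpy as np, cv2
from scipy.spatial.transform import Rotation as R
from workcell import env
def cam(f):
    o=f["orientation"]; Rc=R.from_euler('xyz',o,degrees=True).as_matrix() if np.size(o)==3 else np.array(o)
    K=np.array([[f["fx"],0,f["cx"]],[0,f["fy"],f["cy"]],[0,0,1.]])
    return Rc,np.array(f["position"]),K,np.array(f["D"],float)
def proj(f,P):
    Rc,t,K,D=cam(f); p=(np.atleast_2d(P)-t)@Rc; p=p*[1,-1,-1]
    return cv2.projectPoints(p.reshape(-1,1,3),np.zeros(3),np.zeros(3),K,D)[0].reshape(-1,2)
def unproj(f,px,z):
    Rc,t,K,D=cam(f); u=cv2.undistortPoints(np.array(px,float).reshape(-1,1,2),K,D).reshape(-1,2)
    d=np.c_[u[:,0],-u[:,1],-np.ones(len(u))]@Rc.T
    return t+d*((z-t[2])/d[:,2])[:,None]
E
python3 - <<'E'
from h import *
s=env.read_state(); print(s)
ims=[]
for n in ["top","side"]:
    f=env.grab_frame(n); print(n,f["position"],f["orientation"],f["fx"],f["D"])
    cv2.imwrite(f"pics/{n}0.png",f["image"])
    for th in ["jar","lid","vise","jaw","jaw_lug"]:
        print(th,[(np.round(r["xyz"],3).tolist(),round(r["score"],2),proj(f,r["xyz"])[0].round().tolist()) for r in env.search_frame(f,th)][:4])
E
```

```text
pics
{'clock': 0.0, 'joint_positions': array([ 8.30000180e+01,  2.20898580e+01,  3.81734656e-01, -3.02415352e-02,
       -6.84131141e+01, -1.48160285e+01]), 'qvel': array([-0.05649511, -0.09271129, -0.03043068, -0.00981467,  0.00476058,
       -0.09517942]), 'joint_torque': array([ 7.68640984e-05, -3.90670681e+01,  1.87405014e+01,  4.21979919e+00,
        1.09639275e-02, -1.93924525e-04]), 'position': array([0.23202493, 0.57968701, 0.22147925]), 'tool_rot': array([-8.98756061e+01,  3.84040232e-03,  1.58172838e+02]), 'force': array([-0.44850038, -0.28861061,  0.10097363]), 'wrist_torque': array([-0.02613261,  0.0417593 , -0.00108339]), 'opening': 0.9994630969645493}
top [ 0.37395965 -0.09901715  0.89337284] [  12.67831247    0.20283582 -100.20492662] 505.9894164603893 [0.02753896 0.         0.         0.         0.        ]
jar [([0.45, -0.246, 0.059], 0.82, [411.0, 284.0])]
lid [([0.531, -0.379, 0.026], 0.96, [473.0, 228.0]), ([0.534, -0.152, 0.022], 0.73, [345.0, 250.0]), ([0.477, -0.258, 0.101], 0.7, [419.0, 263.0]), ([0.587, -0.28, 0.026], 0.58, [410.0, 208.0])]
vise [([0.544, 0.123, 0.032], 0.8, [186.0, 271.0])]
jaw [([0.532, 0.093, 0.071], 0.92, [198.0, 271.0])]
jaw_lug [([0.533, 0.09, 0.074], 0.78, [200.0, 270.0])]
side [ 0.10781661 -0.7562838   0.64382256] [ 55.47961748  -0.76869852 -31.32951825] 616.1910497815519 [-0.20468824  0.          0.          0.          0.        ]
jar [([0.454, -0.292, 0.04], 0.79, [350.0, 372.0])]
lid [([0.466, -0.273, 0.102], 0.95, [352.0, 327.0]), ([0.531, -0.152, 0.024], 0.81, [340.0, 304.0]), ([0.526, -0.386, 0.023], 0.71, [435.0, 404.0]), ([0.582, -0.286, 0.023], 0.62, [420.0, 345.0])]
vise [([0.528, 0.07, 0.033], 0.72, [272.0, 233.0]), ([0.531, 0.071, 0.065], 0.44, [273.0, 217.0])]
jaw [([0.527, 0.073, 0.064], 0.61, [270.0, 218.0])]
jaw_lug []
```

View pics/top0.png

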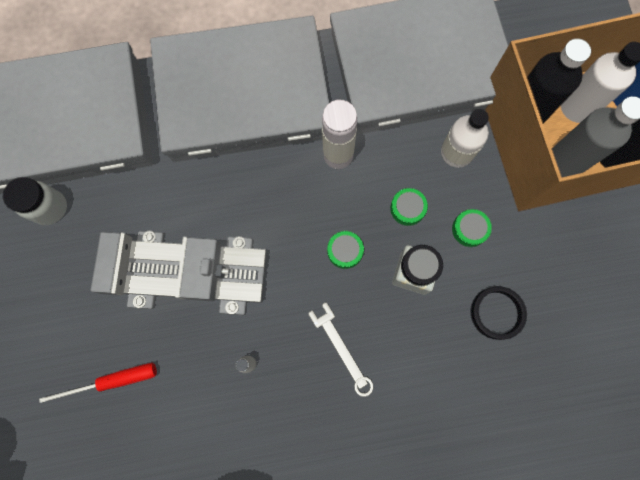

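View pics/side0.png

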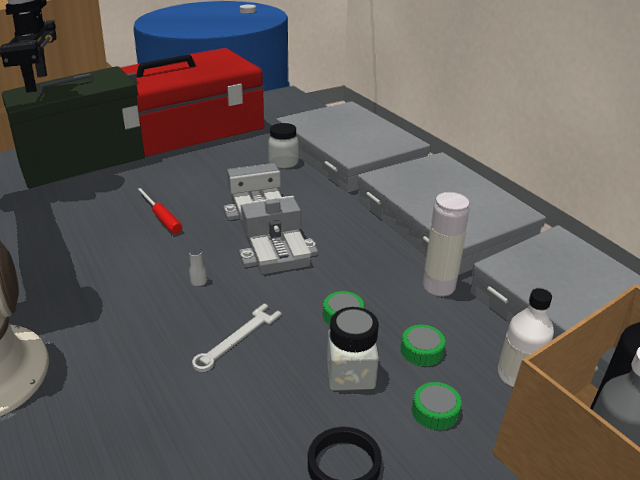

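Candidates: jar-like: square jar at top px (417,268), round jar at (30,200). The black-rimmed lid with a grey top at (422,264) sits on the square jar. The green lids at (345,249), (409,206), (472,228) and the black ring at (499,312) aren't wanted. I'll check with close wrist views.

```bash
cat > look.py <<'E'
from h import *
import pickle
out=[]
for n,p,yaw in [("vise",[0.50,0.09,0.33],100),("jar",[0.42,-0.265,0.36],60)]:
    env.goto(p,[-90,0,yaw]); 
    f=env.grab_frame("wrist"); pickle.dump(f,open(f"pics/{n}.pkl","wb")); out.append(f["image"])
    print(n,f["position"],f["orientation"],f["fx"],f["D"],env.read_state()["clock"])
    for th in (["vise","jaw","jaw_lug"] if n=="vise" else ["jar","lid"]):
        print(th,[(np.round(r["xyz"],3).tolist(),round(r["score"],2),proj(f,r["xyz"])[0].round().tolist()) for r in env.search_frame(f,th)][:4])
    cv2.imwrite(f"pics/w_{n}.png",f["image"])
E
python3 look.py
```

```text
vise [0.51393101 0.00960575 0.49216948] [-1.73301474e+01 -1.38971266e-01 -1.69995987e+02] 425.11414115825903 [-0.05609636  0.          0.          0.          0.        ] 2.7
vise [([0.545, 0.105, 0.028], 0.63, [279.0, 190.0])]
jaw [([0.536, 0.093, 0.07], 0.69, [285.0, 188.0])]
jaw_lug [([0.541, 0.09, 0.072], 0.55, [280.0, 184.0])]
jar [ 0.37846953 -0.33580757  0.52232102] [-1.72994420e+01 -2.05250171e-02  1.50004672e+02] 425.11414115825903 [-0.05609636  0.          0.          0.          0.        ] 4.2667
jar [([0.456, -0.286, 0.058], 0.93, [284.0, 184.0])]
lid [([0.533, -0.154, 0.026], 0.87, [289.0, 299.0]), ([0.59, -0.281, 0.027], 0.83, [195.0, 238.0]), ([0.476, -0.266, 0.098], 0.82, [274.0, 218.0]), ([0.529, -0.38, 0.024], 0.59, [189.0, 141.0])]
```

View pics/w_vise.png

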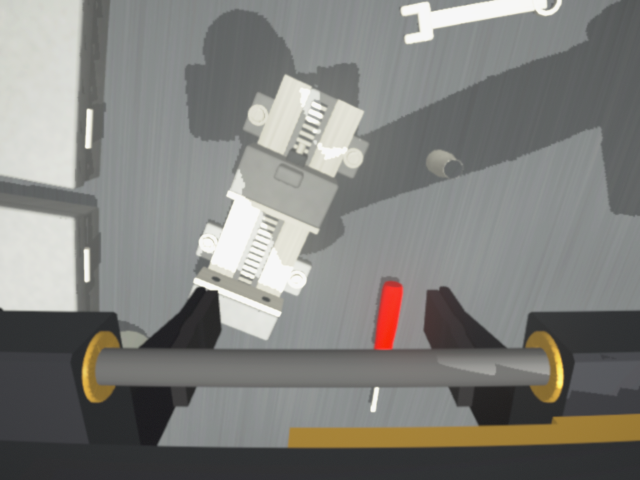

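View pics/w_jar.png

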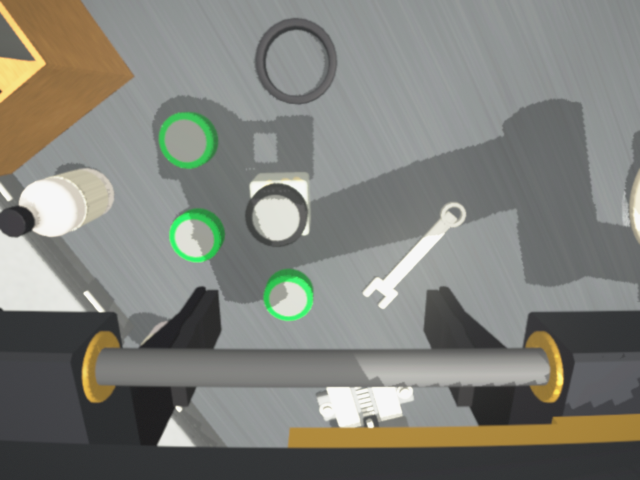

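Wrist view: the vise's moving jaw is at px (285,188) with its lug at (288,174), and the fixed jaw is at the bottom (240,305). The second picture shows the square jar at (279,205) under a black lid. Next I'll view enlarged crops for pixel picks.

```bash
cat > crop.py <<'E'
from h import *
a=cv2.imread("pics/w_vise.png")[65:345,185:375]; b=cv2.imread("pics/w_jar.png")[165:255,235:325]
A=cv2.resize(a,None,fx=2.1,fy=2.1,interpolation=cv2.INTER_CUBIC); B=cv2.resize(b,None,fx=4,fy=4,interpolation=cv2.INTER_CUBIC)
for im,x0,y0,k,st in((A,185,65,2.1,20),(B,235,165,4,10)):
    for i in range(0,400,st):
        for ax,o in((0,x0),(1,y0)):
            v=int(i*k)
            if v<im.shape[1-ax]:
                (cv2.line(im,(v,0),(v,6),(0,0,255),1) if ax==0 else cv2.line(im,(0,v),(6,v),(0,0,255),1))
                cv2.putText(im,str(o+i),(v,16) if ax==0 else (8,v+4),0,.3,(0,0,255),1)
H=max(A.shape[0],B.shape[0]); C=np.zeros((H,A.shape[1]+B.shape[1],3),np.uint8)
C[:A.shape[0],:A.shape[1]]=A; C[:B.shape[0],A.shape[1]:]=B
print(C.shape); cv2.imwrite("pics/crop1.png",C)
E
python3 crop.py
```

```text
(588, 759, 3)
```

View pics/crop1.png

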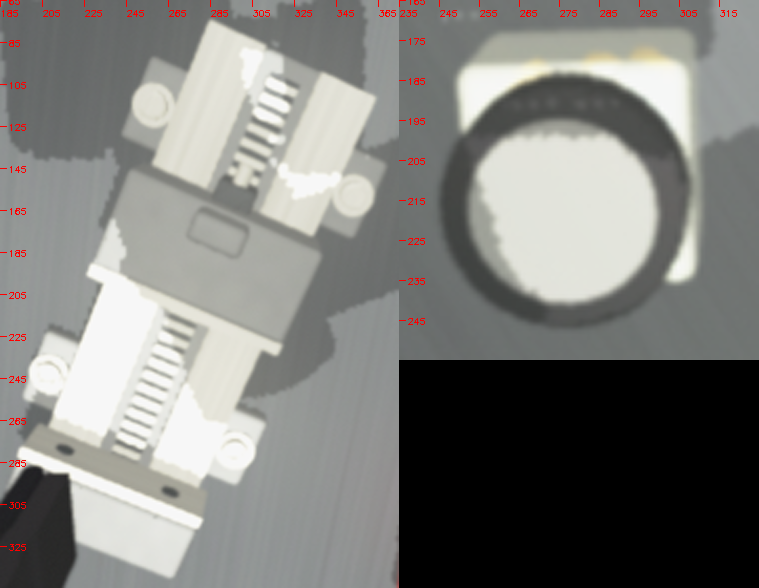

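```bash
cat > fit.py <<'E'
from h import *
import pickle
from scipy.optimize import least_squares
f=pickle.load(open("pics/vise.pkl","rb")); g=pickle.load(open("pics/jar.pkl","rb"))
k=lambda c:np.array(c)/2.1+[185,65]
# (x, uses q, y, z), px
obs=[((-135,0,-45,30),(212,20)),((-135,0,45,30),(375,98)),((-71,1,-50,72),(132,170)),((-71,1,50,72),(322,250)),
((-15,1,-50,72),(86,277)),((-15,1,50,72),(278,356)),((95,0,-50,72),(20,447)),((95,0,50,72),(205,515)),((-62,1,0,94),(218,230))]
px=np.array([k(o[1]) for o in obs])
def pts(p,rows=[o[0] for o in obs]):
    r=np.array(rows,float)/[1000,1,1000,1000]; x=r[:,0]+r[:,1]*p[3]; c,s=np.cos(p[2]),np.sin(p[2])
    return np.c_[p[0]+c*x-s*r[:,2],p[1]+s*x+c*r[:,2],r[:,3]]
r=least_squares(lambda p:(proj(f,pts(p))-px).ravel(),[0.54,0.12,np.pi/2,0.02],loss="soft_l1")
print("vise",r.x[:2],np.degrees(r.x[2]),"q",r.x[3]); print((proj(f,pts(r.x))-px).round(1).tolist())
print("lug",pts(r.x,[(-62,1,0,94)]))
kj=lambda c:(np.array(c)-[399,0])/4+[235,165]
print("lid c",unproj(g,[kj((563,212))],.1),unproj(g,[kj((565,200))],.09))
for z in(.064,.07):
    e=unproj(g,[kj(c) for c in[(470,66),(680,66),(690,80),(694,270),(458,80)]],z); d=np.diff(e,axis=0)
    print(z,np.degrees(np.arctan2(d[[0,2],1],d[[0,2],0])),np.linalg.norm(e[4]-e[2]),e.round(4).tolist())
E
python3 fit.py
```

```text
vise [0.54497893 0.1257667 ] 76.01241734451584 q 0.01204935338216224
[[-1.0, -0.7], [0.7, -0.9], [-1.3, -1.8], [1.7, 1.4], [0.5, -1.0], [-0.0, 0.0], [0.6, 0.4], [-1.3, 2.4], [-0.1, 2.3]]
lug [[0.53290528 0.07729718 0.094     ]]
lid c [[ 0.47395724 -0.26470221  0.1       ]] [[ 0.4740534  -0.26551417  0.09      ]]
0.064 [149.91234687  60.63947712] 0.0631883184402526 [[0.4824, -0.3061, 0.064], [0.4331, -0.2775, 0.064], [0.4327, -0.2729, 0.064], [0.4591, -0.2259, 0.064], [0.4873, -0.3045, 0.064]]
0.07 [149.91234687  60.63947712] 0.06236110368455613 [[0.4811, -0.3065, 0.07], [0.4323, -0.2783, 0.07], [0.4319, -0.2737, 0.07], [0.458, -0.2273, 0.07], [0.4859, -0.3049, 0.07]]
```

Jar at (0.474,-0.265), yaw about 60°. Its 63 mm width checks against 64, and the lid and body centres agree. Vise at (0.545,0.126), yaw 76°, gap about 98 mm. Now I'll grasp, carry and place.

```bash
cat >> h.py <<'E'
V=np.array([0.545,0.1258]); VY=np.radians(76.0)
def vp(x,y,z): return [V[0]+np.cos(VY)*x-np.sin(VY)*y, V[1]+np.sin(VY)*x+np.cos(VY)*y, z]
def st(m=""):
    s=env.read_state(); print(m,round(s["clock"],2),np.round(s["position"],4),np.round(s["tool_rot"],1),"F",np.round(s["force"],1),"T",np.round(s["wrist_torque"],2),"op",round(s["opening"],3),"q6",round(s["joint_positions"][5],1)); return s
E
cat > a.py <<'E'
from h import *
o=[-90,0,-30]; J=[0.474,-0.265]
env.goto(J+[0.17],o); st("above")
print(env.move_straight(J+[0.075],rate=0.1,force_limit=8)); st("down")
env.gripper_to(0.5,40); st("grip")
env.move_straight(J+[0.215],rate=0.12); s=st("lift")
o2=[-90,0,-14]
env.goto(vp(.058,0,.215),o2); st("over vise")
env.move_straight(vp(.058,0,.125),rate=0.1); st("near")
f=env.grab_frame("top"); s_=env.grab_frame("side")
C=np.hstack([cv2.resize(f["image"][200:330,70:290],None,fx=1.8,fy=1.8),cv2.resize(s_["image"][130:290,190:350],None,fx=2.2,fy=2.2)[:234]])
cv2.imwrite("pics/near.png",C)
E
python3 a.py
```

```text
above 5.78 [ 0.4744 -0.265   0.1705] [-90.   -0.1 -29.9] F [ 0.1  0.8 -0.3] T [-0.05 -0.2   0.03] op 1.0 q6 -107.9
False
down 6.88 [ 0.4745 -0.2652  0.0756] [-90.   -0.1 -30. ] F [0.1 0.3 0.3] T [-0.01 -0.17  0.03] op 1.0 q6 -107.9
grip 7.43 [ 0.4744 -0.2648  0.0752] [-90.  -0. -30.] F [ 1.   2.  -0.1] T [ 0.56 -0.39 -0.05] op 0.727 q6 -107.9
lift 8.75 [ 0.4733 -0.2648  0.2139] [-90.    0.1 -30. ] F [ 0.5  0.7 -4.7] T [-0.01 -0.18 -0.02] op 0.732 q6 -107.9
over vise 10.42 [0.5591 0.181  0.2149] [-90.    0.  -14.1] F [ 0.3  0.  -5.3] T [-0.02 -0.13 -0.01] op 0.731 q6 -137.8
near 11.47 [0.5597 0.1823 0.1258] [-89.9  -0.1 -14. ] F [ 0.5  0.5 -6.2] T [ 0.01 -0.17 -0.04] op 0.728 q6 -137.8
```

View pics/near.png

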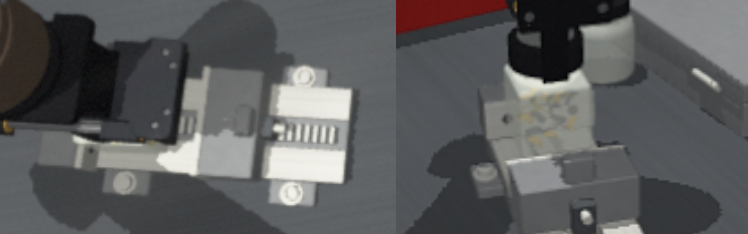

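The jar hangs upright between the jaws (side crop: centre at px 548 against about 551 expected), clear of both. I'll lower it, release it and slide the jaw.

```bash
cat > b.py <<'E'
from h import *
print(env.move_straight(vp(.058,0,.1105),rate=0.08))
print(env.move_straight(vp(.058,0,.100),rate=0.02,force_limit=4)); s=st("set")
env.gripper_to(0.9); st("open")
p=np.array(s["position"]); p[2]=0.21
env.move_straight(p,rate=0.2); st("up")
f=env.grab_frame("side"); cv2.imwrite("pics/set.png",cv2.resize(f["image"][130:290,190:350],None,fx=3,fy=3))
lx=-.062+.012
env.goto(vp(lx,0,.17),[-90,0,-14]); st("over lug")
import pickle
w=env.grab_frame("wrist"); pickle.dump(w,open("pics/w2.pkl","wb")); cv2.imwrite("pics/w2.png",w["image"])
print([(np.round(r["xyz"],3).tolist(),r["score"]) for r in env.search_frame(w,"jaw_lug")][:2])
print(proj(w,[vp(lx,0,.094),vp(.058,0,.13)]))
E
python3 b.py
```

```text
False
True
set 12.28 [0.5595 0.1825 0.1049] [-89.9  -0.1 -14. ] F [1.1 0.1 4.9] T [ 0.2  -0.12  0.05] op 0.728 q6 -137.8
open 12.89 [0.5575 0.1815 0.1023] [-90.1   0.2 -14.1] F [-0.7 -0.6  0.2] T [ 0.02 -0.17 -0.03] op 0.9 q6 -137.8
up 13.58 [0.5587 0.1823 0.2088] [-90.2   0.3 -14.1] F [-0.9 -0.2  0.1] T [ 0.01 -0.21  0.03] op 0.898 q6 -137.8
over lug 14.17 [0.5323 0.0762 0.1688] [-90.1   0.1 -14.1] F [-0.   0.1  0.4] T [ 0.05 -0.24 -0.05] op 0.901 q6 -129.5
[([0.534, 0.1, 0.074], 0.87)]
[[325.12329351 254.21427795]
 [534.0228812  276.92657467]]
```

View pics/w2.png

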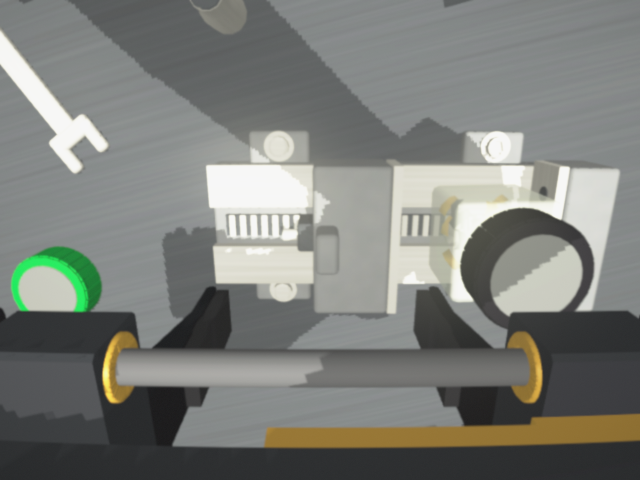

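View pics/set.png

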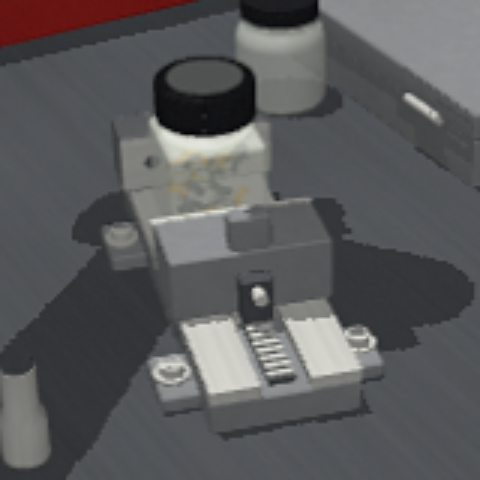

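The jar stands upright and square on the bed by the fixed jaw. The lug shows at px (327,250) against (325,254) predicted, so I'll pinch it and push.

```bash
cat > c.py <<'E'
from h import *
lx=-.062+.012
env.gripper_to(0.5,35)
print(env.move_straight(vp(lx,0,.077),rate=0.12,force_limit=8)); st("down")
env.gripper_to(0.0,35); s=st("pinch")
x=lambda s:float((np.array(s["position"])[:2]-V)@[np.cos(VY),np.sin(VY)])
print("x",x(s))
print(env.move_straight(vp(lx+.028,0,.077),rate=0.05,force_limit=30)); s=st("mid"); print("x",x(s))
print(env.move_straight(vp(lx+.045,0,.077),rate=0.015,force_limit=18)); s=st("end"); print("x",x(s),"q",x(s)+.062, "Fx",np.array(s["force"])[:2]@[np.cos(VY),np.sin(VY)])
E
python3 c.py
```

```text
False
down 16.07 [0.5335 0.0775 0.0776] [-90.   -0.1 -14. ] F [0.9 0.4 0.5] T [ 0.02 -0.19  0.01] op 0.499 q6 -129.5
pinch 16.69 [0.5333 0.0783 0.0772] [-89.9  -0.1 -14. ] F [-0.1  5.1  0.7] T [1.58 0.16 0.04] op 0.154 q6 -129.5
x -0.04890017852007357
False
mid 17.4 [0.5388 0.1008 0.0772] [-90.4   0.1 -14. ] F [  0.6 -10.2   2.7] T [-2.73 -0.48 -0.01] op 0.161 q6 -131.9
x -0.025738789912806252
True
end 18.43 [0.5414 0.1114 0.0772] [-90.9   0.3 -14. ] F [-0.7 -2.4  3.2] T [-0.1  -0.37  0.03] op 0.158 q6 -133.2
x -0.014825022912909753 q 0.047174977087090245 Fx -2.523322509986352
```

```bash
cat > d.py <<'E'
from h import *
u=np.array([np.cos(VY),np.sin(VY)])
x=lambda s:float((np.array(s["position"])[:2]-V)@u)
s=st("now"); x0=x(s); print(x0)
print(env.move_straight(vp(x0+.02,0,.077),rate=0.02,force_limit=30)); s=st("push"); print("x",x(s),"F",np.array(s["force"])[:2]@u)
env.dwell(.1); s=st("dw"); print("x",x(s),"F",np.array(s["force"])[:2]@u)
f=env.grab_frame("top"); g=env.grab_frame("side")
C=np.hstack([cv2.resize(f["image"][200:330,70:290],None,fx=1.8,fy=1.8),cv2.resize(g["image"][130:290,190:350],None,fx=2.2,fy=2.2)[:234]])
cv2.imwrite("pics/braced.png",C)
E
python3 d.py
```

```text
now 18.43 [0.5414 0.1114 0.0772] [-90.9   0.3 -14. ] F [-0.7 -2.4  3.2] T [-0.1  -0.37  0.03] op 0.158 q6 -133.2
-0.014825022912909753
True
push 18.96 [0.5413 0.1113 0.0771] [-91.8   0.6 -14. ] F [ 0.  -3.4  3.9] T [-0.24 -0.4   0.06] op 0.163 q6 -133.7
x -0.014938889779232715 F -3.3275190229561438
dw 19.06 [0.5413 0.1113 0.0771] [-91.7   0.6 -14. ] F [ 0.8 -3.2  3.7] T [-0.3  -0.39  0.08] op 0.159 q6 -133.7
x -0.01495482738799158 F -2.9108711777584406
```

View pics/braced.png

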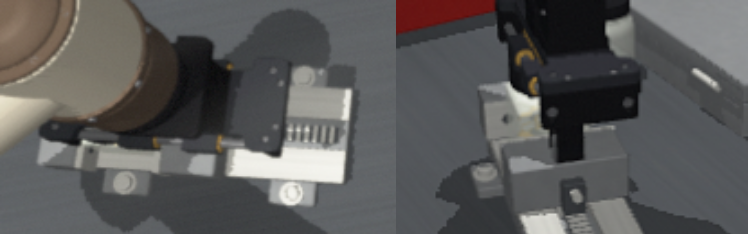

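```bash
cat > e.py <<'E'
from h import *
import pickle
s=env.read_state(); p=np.array(s["position"])
env.gripper_to(0.45); s=st("open")
p[2]=.215; env.move_straight(p,rotation=[-90,0,-14],rate=0.15); st("up")
env.goto(vp(.03,-.02,.25),[-90,0,-14]); 
env.gripper_to(1.0)
w=env.grab_frame("wrist"); pickle.dump(w,open("pics/w3.pkl","wb"))
for th in("lid","jar"): print(th,[(np.round(r["xyz"],3).tolist(),round(r["score"],2)) for r in env.search_frame(w,th)][:4])
print("pred lid top",vp(.063,0,.13),proj(w,[vp(.063,0,.13)]))
cv2.imwrite("pics/w3.png",w["image"]); st()
E
python3 e.py
```

```text
open 19.91 [0.541  0.1117 0.0768] [-91.7   0.6 -14. ] F [-0.9  0.6  0.2] T [ 0.03 -0.2   0.01] op 0.447 q6 -133.7
up 20.98 [0.5407 0.1111 0.2139] [-90.1   0.1 -14. ] F [-0.8 -0.1 -1. ] T [-0.01 -0.17 -0.01] op 0.45 q6 -132.4
lid [([0.538, -0.136, 0.025], 0.73), ([0.561, 0.185, 0.128], 0.7)]
jar []
pred lid top [np.float64(0.5602410794227791), np.float64(0.18692863075538776), 0.13] [[371.48505527 203.53345707]]
 22.52 [0.5717 0.1501 0.25  ] [-90.   0. -14.] F [-0.1 -0.7 -0.1] T [ 0.03 -0.17 -0.02] op 1.001 q6 -134.4
```

View pics/w3.png

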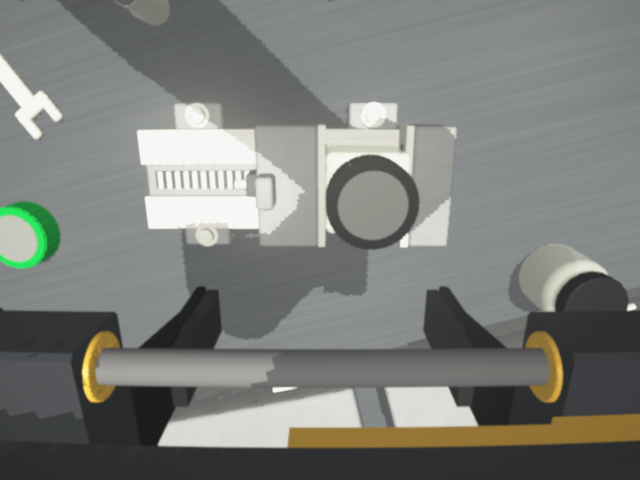

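The jar is clamped between both jaw faces (px 326–410). The lid centre is at (372,201) against (371,203) predicted. I'll grip the lid and unscrew it stepwise, watching torque.

```bash
cat > g.py <<'E'
from h import *
L=lambda z:vp(.063,.0015,z)
o=[-90,0,-14]
env.goto(L(.19),o)
print(env.move_straight(L(.106),rate=0.12,force_limit=8)); st("down")
env.gripper_to(0.5,55); st("grip")
for a in (5,15,25,35,45):
    env.move_straight(L(.106+.003*np.radians(a)/.95),rotation=[-90,0,-14+a],rate=0.002); st(a)
E
python3 g.py
```

```text
False
down 23.76 [0.5597 0.1875 0.1071] [-89.9  -0.1 -14. ] F [ 0.5 -0.4  0.6] T [-0.01 -0.11 -0.03] op 1.001 q6 -138.3
grip 24.32 [0.5593 0.1883 0.1065] [-89.9  -0.1 -14. ] F [-0.2  4.6  1.1] T [ 1.12 -0.06  0.14] op 0.725 q6 -138.3
5 24.57 [0.5592 0.1879 0.1066] [-89.9  -0.1  -9.1] F [-0.2  4.5  1.4] T [ 1.12 -0.2   0.06] op 0.726 q6 -133.4
15 24.9 [0.5591 0.1874 0.1073] [-90.   -0.1   0.8] F [-0.2  1.6  2.9] T [ 0.76 -0.14 -0.02] op 0.731 q6 -123.5
25 25.23 [0.5591 0.1869 0.1078] [-90.   -0.   10.8] F [ 1.1 -0.   3.7] T [ 0.07 -0.46 -0.1 ] op 0.724 q6 -113.5
35 25.57 [0.5591 0.1866 0.1082] [-90.1  -0.   20.8] F [ 0.6 -2.7  4.1] T [-0.59 -0.86 -0.09] op 0.725 q6 -103.5
45 25.9 [0.5587 0.1877 0.109 ] [-90.   -0.   30.8] F [-2.   0.3  4.8] T [ 0.4  -0.08  0.09] op 0.726 q6 -93.4
```

```bash
cat > i.py <<'E'
from h import *
L=lambda z:vp(.063,.0015,z)
for a in (50,54,57,60):
    env.move_straight(L(.106+.003*min(1,np.radians(a)/.95)),rotation=[-90,0,-14+a],rate=0.002); st(a)
g=env.grab_frame("side"); t=env.grab_frame("top")
C=np.hstack([cv2.resize(t["image"][200:330,70:290],None,fx=1.8,fy=1.8),cv2.resize(g["image"][130:290,190:350],None,fx=2.2,fy=2.2)[:234]])
cv2.imwrite("pics/turned.png",C)
E
python3 i.py
```

```text
50 26.15 [0.5574 0.1867 0.1087] [-90.    0.2  35.8] F [-1.2 -1.5  6.2] T [-0.39  0.47  0.01] op 0.724 q6 -88.4
54 26.4 [0.5584 0.1864 0.1093] [-90.    0.1  39.9] F [ 1.3 -3.1  5.3] T [-0.93 -0.48 -0.  ] op 0.727 q6 -84.4
57 26.65 [0.5585 0.1872 0.1088] [-90.    0.1  42.8] F [ 0.7 -1.5  3.4] T [-0.26 -0.43  0.04] op 0.724 q6 -81.4
60 26.9 [0.558  0.1867 0.1084] [-90.    0.1  45.8] F [-0.7 -3.   0.8] T [-0.77 -0.26  0.05] op 0.728 q6 -78.4
```

View pics/turned.png

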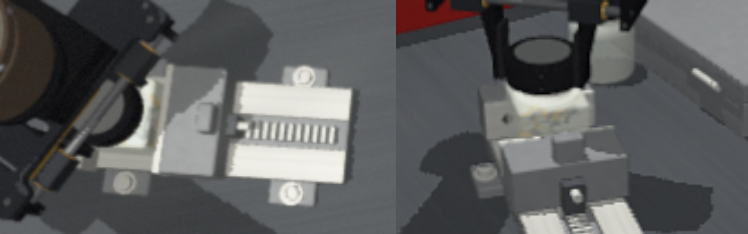

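The upward thread force rose to 6 N at 50–54° and fell to 0.8 N at 60°, so the thread has let go. The picture shows the jar square in the jaws. I'll lift with a force guard.

```bash
cat > j.py <<'E'
from h import *
s=env.read_state(); p=np.array(s["position"])
q=p.copy(); q[2]+=.005
r=env.move_straight(q,rate=0.02,force_limit=6); st(r)
if not r:
    q[2]=p[2]+.033; r=env.move_straight(q,rotation=[-90,0,s["tool_rot"][2]],rate=0.05,force_limit=6); st(r)
g=env.grab_frame("side"); cv2.imwrite("pics/lift.png",cv2.resize(g["image"][110:270,190:350],None,fx=3,fy=3))
E
python3 j.py
```

```text
False 27.38 [0.5578 0.1867 0.1133] [-90.   0.  46.] F [-0.8 -2.  -1.9] T [-0.53 -0.19 -0.04] op 0.724 q6 -78.3
False 28.08 [0.5579 0.1868 0.1415] [-90.   -0.   45.9] F [-0.6  0.5 -0.8] T [ 0.06 -0.11  0.05] op 0.727 q6 -78.4
```

View pics/lift.png

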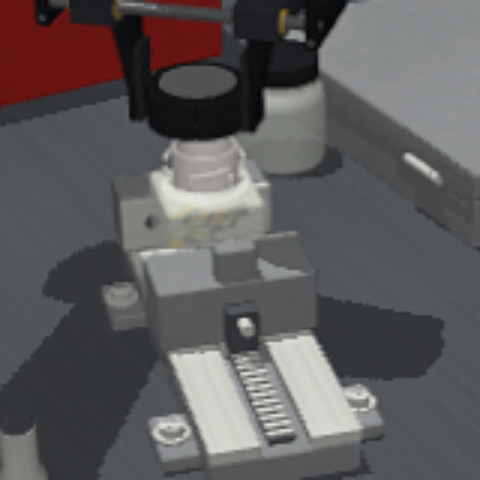

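```bash
python3 -c "
from h import *
env.dwell(.3); st('end'); env.close_job()"
```

```text
end 28.43 [0.558  0.1866 0.1412] [-90.    0.   45.9] F [ 0.4  0.  -1.2] T [ 0.09 -0.12 -0.01] op 0.728 q6 -78.4
the job is handed in; nothing more can be done
```

The square jar is open and the job was handed in at 28.4 s of the 51 s allowed. The arm is holding the lid level about 15 mm above the open mouth, and the jar is still braced in the vise.

- **Placing:** I picked the jar up by its lid and set it upright and square on the vise bed, just off the fixed jaw.
- **Bracing:** I pinched the lug and slid the moving jaw about 34 mm, to roughly 0.046–0.047. A second push of about 30 N did not move it. A wrist picture showed the jar against both jaw faces.
- **Unscrewing:** I turned the lid 60° (1.04 rad) anticlockwise. The upward thread force peaked near 6 N at 50–54° and fell to 0.8 N at 60°, so I stopped there and lifted 33 mm straight up.

**Last checks:** The tool was level and the load about 1 N, which means the lid alone came up. The last side picture shows the bare neck and the jar still upright between the jaws.

**What didn't fit:**
- The wrist torque, read only after each turning step, never showed the expected 0.5 N m. I judged the thread's release from the vertical force and the free lift instead.
- After each jaw push the force reading fell back to about 3 N once the arm stopped. The jaw was no longer being pushed hard, and it stayed put on its own drag.

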